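Clear a jammed stopper from the analyser's cap chute

TASK

A red stopper is jammed inside the clear tube of the cap chute: draw the steel push rod out of its holder, feed it rounded tip first into the tube's flared mouth, and push it right through until the stopper drops into the blue catch tray and the rod's tip shows beyond the far end of the tube. Leave the rod lying in the tube, and do not disturb the bottle, the glove box or the tip rack.

Things in the scene. Friction and masses are not known exactly. Their poses are not given: they have to be found in the camera images.
- chute: Cap chute, fixed to the bench, place and yaw vary. Origin on the bench (z = 0) below the tube's mouth; +x is the pushing direction, mouth to outlet, level; z up. Clear round tube, axis 75 mm above the bench, x = 0 to 140 mm, bore 17 mm, outside 23 mm. Two posts and a base plate (8 mm thick, 60 mm wide) below from x = 20 mm on; the bench before the mouth is free
- chute_mouth (a point): Centre of the tube's mouth on the tube axis (x = 0), where the bore begins; same axes as the chute. A flare before it widens from the 17 mm bore to a 25 mm opening (31 mm outside) at x = -6 mm. A steel spring leaf through the tube's top (x = 45 to 122 mm, up to 15 mm above the axis) presses on the stopper and can give upwards
- chute_outlet (a point): Centre of the tube's outlet face on the tube axis, 140 mm from the mouth; same axes as the chute
- tray_in (a point): Middle of the floor of the open blue catch tray, fixed to the chute below the outlet, 180 mm along x from the mouth; the floor is 4 mm, the rim 45 mm above the bench; 110 mm long (x) and 100 mm wide (y) outside, walls 4 mm; same axes as the chute
- stopper_center (a point): Centre of the red stopper, a cylinder 15.5 mm in diameter and 24 mm long, 15 g, lying in the bore, its own x along the tube; its near face starts 60 to 88 mm inside the mouth. The leaf jams it: it takes about 7 to 13 N to push it along until it is past the leaf, then it is loose
- holder: Rod holder, grey block with white roof, fixed to the bench, place and yaw vary: 135 long, 44 wide, 67 mm high. Origin on the bench below the middle of its open front; +x points out of it, the way the rod is drawn. Roofed channel 15 mm wide, 16 high, floor 44 mm up, 130 mm deep. The rod starts in it level, axis 50 mm up, front 95 mm sticking out, rear 125 mm covered and out of reach
- rod_center (a point): Middle of the push rod, on its axis: round steel rod 12 mm in diameter and 220 mm long, 80 to 160 g, balanced at its middle, with a blue band over its rear 60 mm (same diameter). Own x runs along the rod towards the tip. Let go with only its front 60 mm in the tube it stays there, its tail sinking some 5 degrees
- rod_tip (a point): End of the rod's rounded (hemispherical) tip, 110 mm ahead of the middle
- rod_tail (a point): Rear end of the rod, flat, 110 mm behind the middle
- bottle_center (a point): Bystander: white bottle with a blue cap, 60 mm in diameter, 120 mm high, loose on the bench; point half-way up
- glove_box_center (a point): Bystander: yellow glove box, 75 x 120 x 60 mm (its x, y, z), loose on the bench; point at its centre
- tip_rack_center (a point): Bystander: orange pipette-tip rack with white tips, 70 x 90 mm, 39 mm high, loose on the bench; point at the middle of its 35 mm high block
There are look-alikes about, which are no part of the job. There is more than one size of the part that bears rod_center; the job needs the largest.

How it is judged:
By the outcome, as a careful person would: the job done as asked, in the order asked, and still so for the second after the job is handed in, with the robot touching nothing.
It also fails if it takes over 51 s, if anything falls off the work surface, if the arm or the gripper's body presses on something with over 40 N, if the wrist force passes 120 N, or if a joint passes its speed limit or range.

ROBOT

A 6-joint arm with a two-finger parallel gripper is mounted at the origin on the work surface. World frame = base frame: x ahead of the robot, y to its left, z up, the work surface at z = 0. Lengths are in m, angles in rad, forces in N, time in s.
With the tool pointing down it reaches from about 0.275 to 0.975 m from the base axis. Payload 8.4 kg.
Tool frame: the origin (TCP) lies at the very end of the fingers, on their centre line; the grasp point (between the pads) lies ctrl.grip_point_offset behind it (ctrl.grip_point_offset is the distance from the TCP to the grasp point, in m); z points along the fingers, y is the line along which they close (so a half turn about z gives the same grasp; the last joint's range is limited). The gripper opens to 92 mm and grips with 3 to 60 N. Pads are 20 mm wide; open, the fingers measure 128 mm over their backs; the gripper's body (75 mm by 189 mm) begins 69 mm behind the grasp point.
Start: joints at [-1.261, 0.353, 1.633, -0, 1.155, -0.002], TCP at [0.192, -0.595, 0.215] pointing down, gripper open.
Joint ranges: [-2.63, 2.63], [-0.92, 2.1], [0.06, 2.66], [-1.3, 4.44], [0, 2.69], [-3.02, 3.02]. Speed limits (rad/s): [2.22, 2.22, 2.79, 3.14, 3.14, 3.14].

INTERFACE

Orientations are given as a 3x3 rotation matrix whose columns are the frame's x, y, z axes.
In Python, from cell import ctrl gives the robot as it stands. Calls block until the motion is done:
- ctrl.goto(position, orientation): joint-space move of the TCP to a pose.
- ctrl.move_l(position, speed=0.15, frame=None, f_stop=None): straight line of the TCP; frame=None keeps the orientation; speed is the mean speed in m/s. With f_stop (N) it stops when the force on the tool has changed by that much, and returns True; else False.
- ctrl.movej(angles): joint-space move.
- ctrl.grip(opening, newtons=None): finger opening in m; newtons is the grip in N (None keeps the last); returns when the fingers have stopped.
- ctrl.hold(seconds).
- ctrl.ik(position, orientation): joint angles nearest the present ones, or None.
- ctrl.observe(): the state.
- ctrl.grab_frame(name): name is "scene" or "top" or "wrist"; returns a dict with "pixels" (400x640x3 uint8, red, green, blue), "camera_matrix" (3x3 intrinsics, pixels), "cam_to_world" (4x4, takes a point from camera to world coordinates). Camera axes: x right, y down, z forward; pixel columns grow to the right and rows downward; lengths in m; the calibration is good to about 2 mm. A picture is of the moment at which its call begins. There is no depth.
A pose or a line that the arm cannot do raises ctrl.PlanningError and nothing moves.
- ctrl.close_job(): hands the job in; it is judged then, once.
The state is a dict: "time_s": time; "joints": joint angles; "joint_vel": joint speeds; "joint_torque": joint torques, N m; "ee_pos": TCP position; "eef_rot": TCP orientation; "contact_force": force on the tool from outside, world axes, zero at the start; "wrist_torque": the same for the moment, N m; "grip_width": finger opening in m; "grasp_force": force on a finger pad.
Only numpy, scipy, OpenCV 4.12 (cv2) and the standard library are available. Lean on these libraries where they do the work, as an engineer would, in place of code of your own. Each camera call takes 0.05 s, during which the arm holds its last target. There are 200 camera calls.

## Working session

There is one attempt and no reset: what is moved stays moved. The work goes in short steps, each a Python script; the robot and the scene stay as the last script left them, time stands still between calls to the robot, and variables do not carry over. Pictures are saved under pics/ and viewed, at most 10 in all, crops included, and the job is handed in when it is done.

```bash
mkdir -p pics; ls
python3 - <<'E'
from cell import ctrl
import cv2,numpy as np
for n in ["scene","top"]:
    f=ctrl.grab_frame(n); cv2.imwrite(f"pics/{n}0.png",f["pixels"][:,:,::-1]); np.savez(f"{n}0.npz",**f)
    print(n,f["camera_matrix"].tolist(),np.round(f["cam_to_world"],3).tolist())
print(ctrl.grip_point_offset,ctrl.observe())
E
```

```text
pics
scene [[495.1860533868564, 0.0, 328.5271000230282], [0.0, 495.1860533868564, 201.17415769307004], [0.0, 0.0, 1.0]] [[0.471, 0.701, -0.535, 1.196], [0.882, -0.364, 0.3, -0.31], [0.016, -0.613, -0.79, 0.971], [0.0, 0.0, 0.0, 1.0]]
top [[447.89936114945533, 0.0, 319.59706792853007], [0.0, 447.89936114945533, 203.23253728582034], [0.0, 0.0, 1.0]] [[0.001, -0.984, 0.18, 0.345], [-1.0, -0.005, -0.021, 0.057], [0.021, -0.18, -0.983, 1.424], [0.0, 0.0, 0.0, 1.0]]
0.0187 {'time_s': 0.1, 'joints': array([-1.26142295e+00,  3.53567398e-01,  1.63405343e+00,  6.25404365e-06,
        1.15520087e+00, -2.40548522e-03]), 'joint_vel': array([ 0.00057521,  0.00020743, -0.00297313,  0.00026953, -0.0018039 ,
        0.00040511]), 'joint_torque': array([-7.81188874e-05, -5.94903910e+01, -3.34930265e+01,  6.98222383e-02,
        1.83787337e-02, -3.36174207e-05]), 'ee_pos': array([ 0.19158373, -0.59444611,  0.21394865]), 'eef_rot': array([[ 9.51790184e-01,  3.06749588e-01, -3.68745447e-04],
       [ 3.06749810e-01, -9.51789462e-01,  1.17243194e-03],
       [ 8.67498332e-06, -1.22902180e-03, -9.99999245e-01]]), 'contact_force': array([ 1.19864916,  0.25260062, -0.18255332]), 'wrist_torque': array([-0.00370241,  0.05098584,  0.00770477]), 'grasp_force': 0.0, 'grip_width': 0.09190664313258735}
```

View pics/scene0.png

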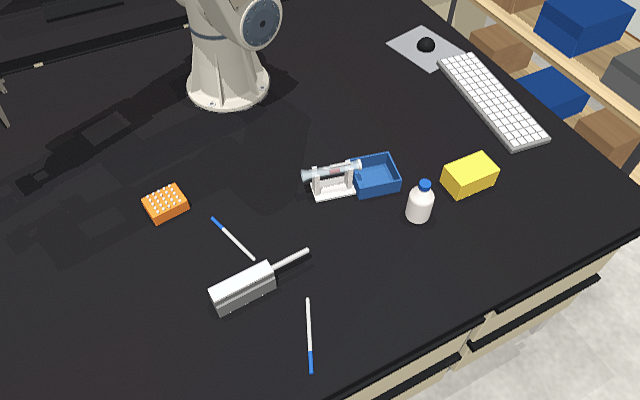

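View pics/top0.png

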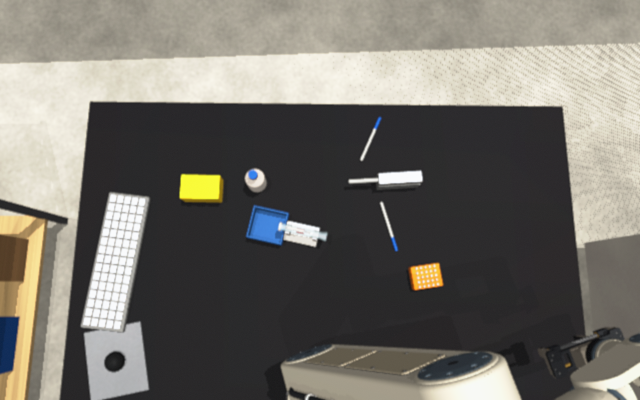

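Rod candidates (top view): in-holder rod (362,181), loose rod (371,139) and loose rod (389,226). The task says the rod starts in the holder, so it should be the one at (362,181). I'll check its size in a crop and get coarse positions.

```bash
cat > h.py <<'E'
import numpy as np,cv2
from cell import ctrl
def plane(f,px,z):
    K,T=f["camera_matrix"],f["cam_to_world"]; px=np.atleast_2d(np.asarray(px,float))
    d=(T[:3,:3]@np.linalg.inv(K)@np.c_[px,np.ones(len(px))].T).T
    return T[:3,3]+d*((z-T[2,3])/d[:,2])[:,None]
def proj(f,P):
    K,T=f["camera_matrix"],f["cam_to_world"]; p=K@(T[:3,:3].T@(np.asarray(P)-T[:3,3])); return p[:2]/p[2]
def blobs(m,amin=30):
    c,_=cv2.findContours(m.astype(np.uint8),cv2.RETR_EXTERNAL,cv2.CHAIN_APPROX_NONE)
    return [x for x in c if cv2.contourArea(x)>amin]
def R(yaw):  # tool down; tool x at yaw; y closes perpendicular
    c,s=np.cos(yaw),np.sin(yaw); return np.array([[c,s,0],[s,-c,0],[0,0,-1.]])
E
python3 - <<'E'
from h import *
f=dict(np.load("top0.npz")); p=f["pixels"].astype(int); r,g,b=p[...,0],p[...,1],p[...,2]
roi=np.zeros(r.shape,bool); roi[110:300,170:460]=1
for nm,m,z in [("white",(r>120)&(abs(r-b)<40)&(abs(r-g)<30)&roi,.06),("blue",(b>r+50)&roi,.045),("orange",(r>b+100)&(r>g+50)&roi,.035),("yellow",(r>b+100)&(r<g+50)&roi,.06)]:
    for c in blobs(m,20):
        q=plane(f,c[:,0],z)[:,:2].astype(np.float32); (cx,cy),wh,a=cv2.minAreaRect(q)
        print(nm,c[:,0].mean(0).round(),np.round([cx,cy,*wh,a],3))
for n,px,z in [("rodtip",(349,181.5),.05),("rodfront",(378,181),.05),("mouth",(326,237),.075),("outlet",(280,227),.075)]: print(n,plane(f,px,z).round(3))
f2=dict(np.load("scene0.npz"))["pixels"]
a=cv2.resize(f2[200:380,200:340],None,fx=3,fy=3,interpolation=2); d=cv2.resize(f2[140:230,290:410],None,fx=3,fy=3,interpolation=2)
o=np.zeros((540,800,3),np.uint8); o[:540,:420]=a; o[:270,430:790]=d
cv2.imwrite("pics/crop.png",o[:,:,::-1])
E
```

```text
white [301. 233.] [5.0200e-01 8.2000e-02 1.4900e-01 6.1000e-02 7.7632e+01]
white [386. 219.] [ 5.470e-01 -1.780e-01  1.120e-01  1.100e-02  1.622e+01]
white [386. 178.] [ 0.677 -0.178  0.039  0.234  3.907]
white [255. 179.] [ 0.671  0.228  0.07   0.06  45.235]
white [368. 144.] [ 7.8600e-01 -1.2500e-01  1.1000e-02  1.1200e-01  6.5982e+01]
blue [394. 244.] [ 4.7200e-01 -2.0300e-01  4.6000e-02  1.2000e-02  1.6943e+01]
blue [268. 225.] [ 0.53   0.19   0.115  0.106 77.646]
blue [252. 174.] [0.691 0.24  0.026 0.028 0.36 ]
blue [377. 123.] [ 8.6600e-01 -1.6000e-01  1.3000e-02  4.5000e-02  6.5977e+01]
orange [426. 276.] [ 0.374 -0.3    0.073  0.094  8.829]
yellow [201. 187.] [6.4400e-01 3.9600e-01 1.3100e-01 8.3000e-02 8.8552e+01]
rodtip [[ 0.667 -0.065  0.05 ]]
rodfront [[ 0.669 -0.157  0.05 ]]
mouth [[0.489 0.009 0.075]]
outlet [[0.519 0.148 0.075]]
```

View pics/crop.png

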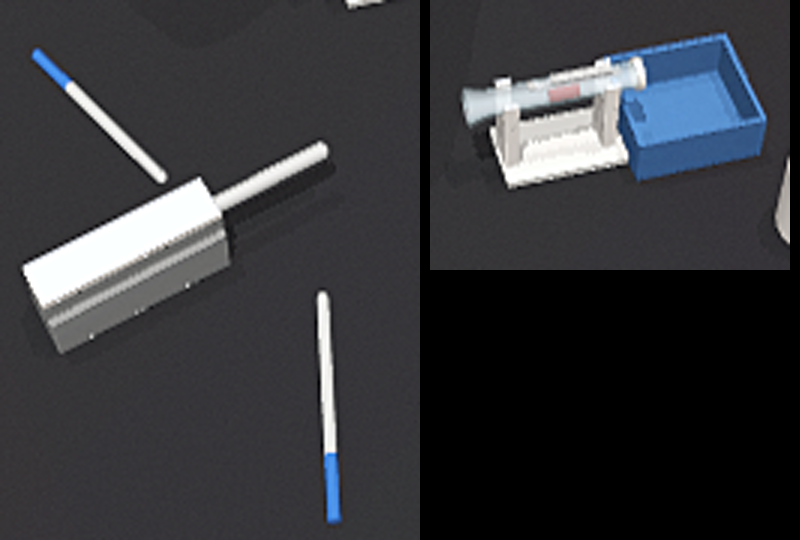

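The in-holder rod is clearly thicker than the loose pair, which measure about 160 mm overall and 9–10 mm thick. So the holder rod is the largest and is the one to use. The chute mouth is at top pixel (326,237) and the outlet at (280,227). Next I'll take wrist views of the chute and the rod.

Run:
```python
from h import *
for n,P,y in [("w_ch",[.50,.05,.30],77.6),("w_rod",[.668,-.12,.25],93.9)]:
    ctrl.goto(np.array(P),R(np.radians(y))); ctrl.hold(.2)
    f=ctrl.grab_frame("wrist"); np.savez(n+".npz",**f); cv2.imwrite(f"pics/{n}.png",f["pixels"][:,:,::-1])
    print(np.round(f["cam_to_world"],3).tolist())
o=ctrl.observe(); print(o["time_s"],o["joints"].round(2),o["contact_force"])
```

```text
[[0.976, -0.208, -0.061, 0.517], [-0.217, -0.939, -0.268, 0.126], [-0.001, 0.274, -0.962, 0.471], [0.0, 0.0, 0.0, 1.0]]
[[0.998, 0.065, 0.019, 0.662], [0.068, -0.96, -0.273, -0.041], [-0.0, 0.274, -0.962, 0.422], [0.0, 0.0, 0.0, 1.0]]
4.1167 [-0.18  0.41  1.47  0.    1.26 -0.25] [-0.36633745  0.88427202 -0.3073304 ]
```

View pics/w_ch.png

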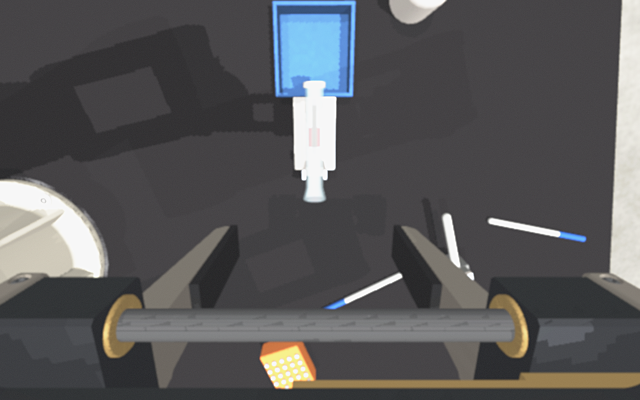

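View pics/w_rod.png

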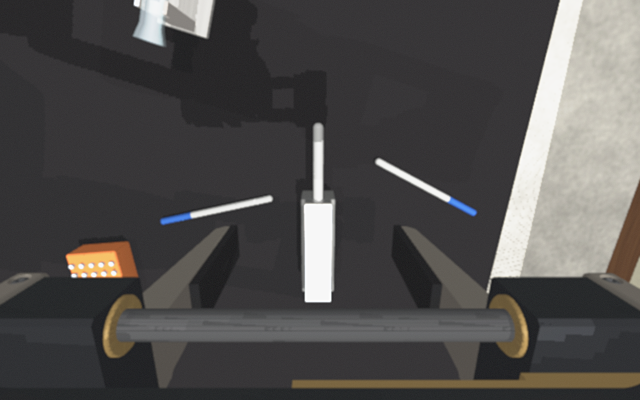

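The wrist view of the chute shows the flare's near edge at about (315,201), the outlet at (314,84) and the tray centred near (314,48). The wrist view of the rod shows its tip at (318,124) and the holder front at about (318,203). Next I'll get precise values.

Run:
```python
from h import *
def load(n):
    f=dict(np.load(n)); return f,f["pixels"].astype(int)
def rows(m,r0,r1,c0,c1):
    o=[]
    for v in range(r0,r1):
        u=np.where(m[v,c0:c1])[0]
        if len(u)>3: o.append((c0+(u.min()+u.max())/2,v,u.max()-u.min()+1))
    return np.array(o)
def fit(P):
    vx,vy,x0,y0=cv2.fitLine(P[:,:2].astype(np.float32),cv2.DIST_HUBER,0,.01,.01).ravel(); s=np.sign(vy)
    return np.array([x0,y0]),np.array([vx,vy])*s
f,p=load("w_rod.npz"); m=p.sum(2)>270
L=rows(m,118,190,300,336); print(L[:6].round(1).tolist(),L[-3:].tolist())
c,d=fit(plane(f,L[8:,:2],.05)); print("rod",c,d,np.degrees(np.arctan2(d[1],d[0])),"tip",plane(f,L[0,:2],.05))
Lr=rows(p.min(2)>225,200,305,295,345); print(Lr[[0,1,2,-1]]); c2,d2=fit(plane(f,Lr[4:-4,:2],.067)); print("roof",c2,np.degrees(np.arctan2(d2[1],d2[0])),"front",plane(f,Lr[0,:2],.067),"back",plane(f,Lr[-1,:2],.067), "rod lateral at roof c", c[0]+d[0]/d[1]*(c2[1]-c[1])-c2[0])
f,p=load("w_ch.npz")
m=(p[...,2]>p[...,0]+50); m[100:]=0
b=max(blobs(m,100),key=cv2.contourArea); q=plane(f,b[:,0],.045)[:,:2].astype(np.float32); print("tray",cv2.minAreaRect(q), cv2.boundingRect(b))
t=rows(p.sum(2)>300,172,206,295,340); print(t[::3].tolist(), t[-1])
t2=rows(p.sum(2)>300,105,165,285,345); print("base",t2[::10].tolist())
for nm,tt,z in [("flare",t[8:],.075),("base",t2,.008)]:
    c,d=fit(plane(f,tt[:,:2],z)); print(nm,c,np.degrees(np.arctan2(d[1],d[0])))
print("rim",plane(f,t[-1,:2],.0905))
```

```text
[[317.5, 123.0, 6.0], [317.5, 124.0, 8.0], [318.0, 125.0, 9.0], [317.5, 126.0, 10.0], [318.0, 127.0, 11.0], [318.0, 128.0, 11.0]] [[318.0, 187.0, 11.0], [318.0, 188.0, 11.0], [318.0, 189.0, 11.0]]
rod [ 0.670268   -0.10948149] [-0.07039818  0.99751896] 94.03685 tip [[ 0.66620617 -0.06026053  0.05      ]]
[[318.  204.   27. ]
 [317.5 205.   28. ]
 [317.5 206.   28. ]
 [317.5 301.   24. ]]
roof [ 0.678484   -0.23452328] 93.60556 front [[ 0.67327668 -0.15430053  0.067     ]] back [[ 0.68210175 -0.2887482   0.067     ]] rod lateral at roof c 0.0006085634
tray ((0.5288432836532593, 0.1918073147535324), (0.11241646111011505, 0.10308855772018433), 77.46074676513672) (272, 0, 84, 98)
[[314.0, 172.0, 27.0], [314.0, 175.0, 27.0], [314.0, 178.0, 27.0], [314.0, 181.0, 17.0], [314.5, 184.0, 18.0], [314.5, 187.0, 18.0], [314.0, 190.0, 19.0], [314.0, 193.0, 21.0], [314.0, 196.0, 23.0], [314.0, 199.0, 23.0], [314.5, 202.0, 12.0]] [314.5 202.   12. ]
base [[314.0, 105.0, 45.0], [314.5, 115.0, 44.0], [314.0, 125.0, 43.0], [314.0, 135.0, 43.0], [314.0, 145.0, 43.0], [314.5, 155.0, 42.0]]
flare [0.49116528 0.01905829] 75.7945
base [0.50571024 0.0865746 ] 77.75244
rim [[0.48949694 0.00950153 0.0905    ]]
```

```bash
cat >> h.py <<'E'
G=ctrl.grip_point_offset
RD=np.array([np.cos(np.radians(93.8)),np.sin(np.radians(93.8)),0]); YR=np.radians(93.8)
CD=np.array([np.cos(np.radians(77.6)),np.sin(np.radians(77.6)),0]); YC=np.radians(77.6)
M=np.array([.490,.0155,.075])
def gp(P): return np.array(P)-[0,0,G]   # tool-down TCP for grasp point P
def st(t):
    o=ctrl.observe(); print(t,round(o["time_s"],2),o["ee_pos"].round(4),o["contact_force"].round(1),round(o["grip_width"],4),round(o["grasp_force"],1))
def snap(cam,n):
    f=ctrl.grab_frame(cam); np.savez(n+".npz",**f); cv2.imwrite(f"pics/{n}.png",f["pixels"][:,:,::-1]); return f
E
python3 - <<'E'
from h import *
g=np.array([.672,-.138,.05])
ctrl.goto(gp(g+[0,0,.08]),R(YR)); ctrl.move_l(gp(g),.15); st("down")
ctrl.grip(0.0,50); st("grip")
print(ctrl.move_l(gp(g+.135*RD),.1,f_stop=30)); st("drawn")
if ctrl.observe()["grip_width"]>.008:
    ctrl.move_l(gp(g+.137*RD+[0,0,.07]),.15)
    P=M-.118*CD; P[2]=.12
    ctrl.move_l(gp(P),.2,frame=R(YC)); P[2]=.075; ctrl.move_l(gp(P),.1); ctrl.hold(.2); st("pre")
    snap("scene","s1"); snap("wrist","w1")
a=cv2.imread("pics/s1.png")[110:300,160:400]; b=cv2.imread("pics/w1.png")[0:240,200:440]
o=np.zeros((480,800,3),np.uint8); o[:380,:480]=cv2.resize(a,None,fx=2,fy=2); o[:320,480:]=cv2.resize(b,(320,320)); cv2.imwrite("pics/c1.png",o)
E
```

```text
down 5.42 [ 0.673  -0.1381  0.0326] [-0.4  0.2 -0.8] 0.0919 0.0
grip 6.62 [ 0.672  -0.138   0.0313] [-0.4 -0.6 -0.6] 0.0104 50.0
False
drawn 8.12 [ 0.6631 -0.0039  0.0313] [ 0.2 -0.6 -1.9] 0.0106 50.0
pre 10.8 [ 0.4652 -0.0998  0.0569] [ 0.7  0.4 -1. ] 0.0105 50.0
```

View pics/c1.png

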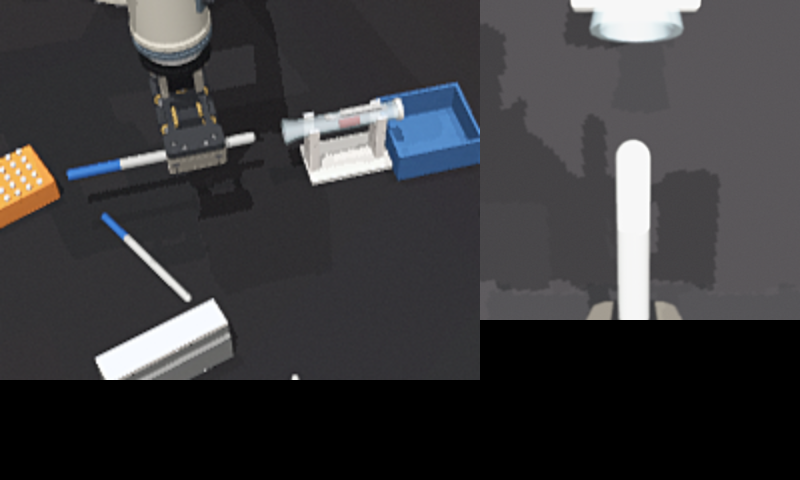

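The rod is held roughly level. In the enlarged views the tip is at scene pixel (287,178) and wrist pixel about (315,106), and the flare is at wrist pixel about (317,20). Now I'll measure tilt and lateral offset.

Run:
```python
from h import *
f=dict(np.load("w1.npz")); p=f["pixels"].astype(int)
def row(v,th,c0=285,c1=345):
    u=np.where(p[v,c0:c1].sum(1)>th)[0]; return c0+(u.min()+u.max())/2,len(u)
for v in (108,115,125,150,180,200):
    u,n=row(v,500); print("rod",v,u,n,plane(f,[u,v],.075).round(4))
top=[v for v in range(80,130) if (p[v,300:330].sum(1)>500).sum()>3][0]; print("tiprow",top)
for v in (12,16,20,24,28): u,n=row(v,300,250,380); print("flare",v,u,n,plane(f,[u,v],.075).round(4))
P=plane(f,[row(150,500)[0],150],.075)[0]; print("lateral of rod vs tube axis", np.cross(CD,P-M)[2], [np.cross(CD,plane(f,[row(v,500)[0],v],.075)[0]-M)[2].round(4) for v in (110,150,200)])
s=dict(np.load("s1.npz")); T=M-.040*CD; t=M-.26*CD
print("expected tip/mid/tail px",proj(s,T),proj(s,M-.118*CD),proj(s,t), "mouth-6", proj(s,M-.006*CD))
q=s["pixels"].astype(int); m=(q.sum(2)>420); m[:,:]&=True
for u in (222,226,275,278,281,284,286): 
    v=np.where(m[165:205,u])[0]; print(u,165+v.min() if len(v) else 0,165+v.max() if len(v) else 0, end=" | ")
mb=(q[...,2]>q[...,0]+60); 
for u in (196,200,205,210,215): v=np.where(mb[180:210,u])[0]; print(u,180+v.min(),180+v.max(),end=" | ")
ts=np.linspace(.04,.26,12); print(np.round([proj(s,M-k*CD) for k in ts],1).tolist())
```

```text
rod 108 314.5 18 [[ 0.4808 -0.0246  0.075 ]]
rod 115 314.0 25 [[ 0.4799 -0.0277  0.075 ]]
rod 125 314.5 26 [[ 0.4791 -0.0323  0.075 ]]
rod 150 314.5 26 [[ 0.4765 -0.0441  0.075 ]]
rod 180 314.5 24 [[ 0.4732 -0.059   0.075 ]]
rod 200 314.5 24 [[ 0.4709 -0.0693  0.075 ]]
tiprow 105
flare 12 317.5 68 [[0.4909 0.0148 0.075 ]]
flare 16 317.0 69 [[0.4904 0.0133 0.075 ]]
flare 20 317.0 71 [[0.49   0.0118 0.075 ]]
flare 24 317.0 69 [[0.4897 0.0102 0.075 ]]
flare 28 317.5 58 [[0.4896 0.0086 0.075 ]]
lateral of rod vs tube axis 0.0003691000504348497 [np.float64(0.0006), np.float64(0.0004), np.float64(0.0004)]
expected tip/mid/tail px [287.07818363 177.51648376] [254.60318897 184.03831965] [193.44334195 196.32083083] mouth-6 [300.99495779 174.72162827]
222 189 193 | 226 188 192 | 275 178 182 | 278 177 182 | 281 177 181 | 284 176 180 | 286 176 180 | 196 194 199 | 200 193 198 | 205 192 197 | 210 191 196 | 215 190 195 | [[287.1, 177.5], [278.8, 179.2], [270.5, 180.8], [262.2, 182.5], [253.8, 184.2], [245.3, 185.9], [236.8, 187.6], [228.2, 189.3], [219.6, 191.1], [210.9, 192.8], [202.2, 194.6], [193.4, 196.3]]
```

Rod level and aligned to within about 1 mm, so I'll shift 1 mm right and insert.

```bash
cat >> h.py <<'E'
RT=np.array([CD[1],-CD[0],0]); M=M+.0008*RT
E
python3 - <<'E'
from h import *
from scipy.spatial.transform import Rotation as Ro
P=M-.118*CD+.0003*RT
ctrl.move_l(gp(P),.05)
print(ctrl.move_l(gp(P+.098*CD),.07,f_stop=8)); st("in")
s=snap("scene","s2"); snap("wrist","w2")
if (ctrl.observe()["ee_pos"]-gp(P))@CD>.09:
    ctrl.grip(.035); st("open"); ctrl.hold(.4); s=snap("scene","s3")
    q=s["pixels"].astype(int); mb=(q[...,2]>q[...,0]+60); mb[:,320:]=0
    for c in blobs(mb): print(cv2.minAreaRect(c),c[:,0].mean(0))
    print([proj(s,M-k*CD).round(1).tolist() for k in (.102,.132,.162)])
    print([proj(s,M-k*CD-[0,0,.01]).round(1).tolist() for k in (.102,.132,.162)])
a=cv2.imread("pics/s3.png")[110:260,160:400]; b=cv2.imread("pics/s2.png")[110:260,160:400]
cv2.imwrite("pics/c2.png",np.vstack([cv2.resize(x,None,fx=2,fy=2) for x in (b,a)]))
E
```

```text
False
in 12.7 [ 0.4867 -0.0045  0.0563] [-0.2 -0.4 -1.8] 0.0104 50.0
open 13.33 [ 0.4868 -0.0043  0.0563] [-0.6 -0.2  0.2] 0.0351 0.0
((310.3728332519531, 362.45635986328125), (23.121116638183594, 4.394510746002197), 87.1375961303711) [310.36538462 362.03846154]
((216.75001525878906, 222.25001525878906), (15.55634880065918, 3.5355331897735596), 45.0) [216.7037037  222.55555556]
((248.7865447998047, 191.03152465820312), (5.6205220222473145, 25.693815231323242), 74.47589111328125) [248.96428571 190.96428571]
[[261.4, 182.9], [248.8, 185.5], [236.0, 188.0]]
[[261.8, 185.7], [249.2, 188.2], [236.6, 190.7]]
```

View pics/c2.png

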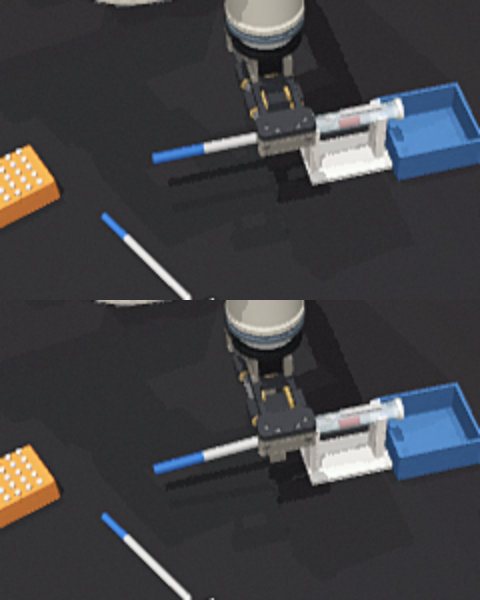

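Inserted about 58 mm, and the rod stays in the tube. The tail has sagged by about 6.5–7° (band centre at scene pixel (249,191)). I'll regrasp near the tail with a matching pitch, level the rod and push.

Run:
```python
from h import *
from scipy.spatial.transform import Rotation as Ro
Rp=Ro.from_rotvec(-RT*-1*np.radians(-6.5)).as_matrix()@R(YC)
print("rod dir if pitched", Rp[:,0])   # want +z
assert Rp[2,0]>0.1
P=M-.120*CD; P[2]=.0585
ctrl.move_l(P+G*Rp[:,2],.1,frame=Rp); st("back")
ctrl.grip(0.0,60); st("grip"); snap("wrist","w3")
o=ctrl.observe()
if o["grip_width"]>.008:
    P=M-.120*CD; ctrl.move_l(gp(P),.05,frame=R(YC)); st("level"); snap("scene","s4")
    print(ctrl.move_l(gp(P+.08*CD),.06,f_stop=30)); st("push1")
    print(ctrl.move_l(gp(P+.10*CD),.06,f_stop=30)); st("push2")
snap("scene","s5"); snap("top","t5")
a=cv2.imread("pics/s4.png")[110:260,160:420]; b=cv2.imread("pics/s5.png")[110:260,160:420]
cv2.imwrite("pics/c3.png",np.vstack([cv2.resize(x,None,fx=2,fy=2) for x in (a,b)]))
```

```text
rod dir if pitched [ 0.21335498  0.97039409 -0.11320321]Traceback (most recent call last):
  File "<stdin>", line 5, in <module>
AssertionError
```

Sign of the pitch was wrong and the check caught it before any motion. I'll flip it.

Run:
```python
from h import *
from scipy.spatial.transform import Rotation as Ro
Rp=Ro.from_rotvec(RT*np.radians(6.5)).as_matrix()@R(YC)
assert Rp[2,0]>0.1
P=M-.120*CD; P[2]=.0585
ctrl.move_l(P+G*Rp[:,2],.1,frame=Rp); st("back")
ctrl.grip(0.0,60); st("grip"); snap("wrist","w3")
o=ctrl.observe()
if o["grip_width"]>.008:
    P=M-.120*CD; ctrl.move_l(gp(P),.05,frame=R(YC)); st("level"); snap("scene","s4")
    print(ctrl.move_l(gp(P+.08*CD),.06,f_stop=30)); st("push1")
    print(ctrl.move_l(gp(P+.10*CD),.06,f_stop=30)); st("push2")
snap("scene","s5"); snap("top","t5")
a=cv2.imread("pics/s4.png")[110:260,160:420]; b=cv2.imread("pics/s5.png")[110:260,160:420]
cv2.imwrite("pics/c3.png",np.vstack([cv2.resize(x,None,fx=2,fy=2) for x in (a,b)]))
```

```text
back 14.93 [ 0.4655 -0.0995  0.04  ] [-1.1  0.5 -0.4] 0.0345 0.0
grip 15.43 [ 0.4655 -0.0996  0.0399] [0.4 1.5 0.4] 0.0105 60.0
level 15.96 [ 0.465  -0.1015  0.0562] [ 0.2 -0.5 -2.2] 0.0105 60.0
False
push1 17.49 [ 0.4822 -0.0239  0.0563] [ 0.2 -0.5 -2.1] 0.0108 60.0
False
push2 17.98 [ 0.4865 -0.0038  0.0563] [-0.2  1.3 -1.3] 0.0104 60.0
```

View pics/c3.png

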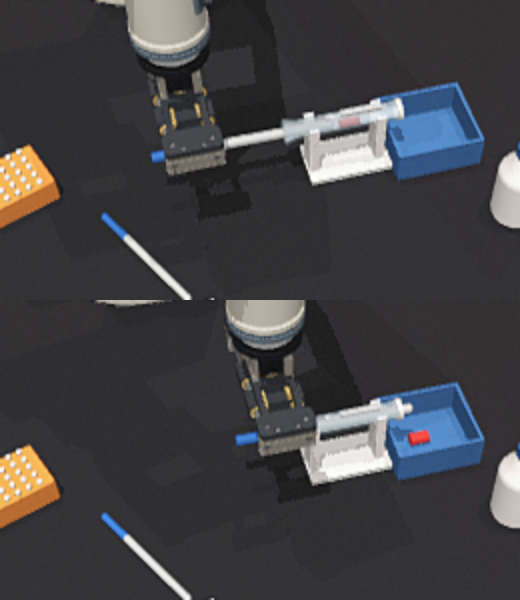

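The red stopper lies in the tray (scene pixel about (369,178)) and the rod tip shows beyond the outlet (about (364,164)). Next I'll release and back off upward.

Run:
```python
from h import *
ctrl.grip(.04); ctrl.hold(.2)
P=M-.025*CD; ctrl.move_l(gp(P),.05); ctrl.move_l(gp(P+[0,0,.12]),.1); ctrl.move_l(gp(P-.15*CD+[0,0,.2]),.2); ctrl.hold(.3); st("off")
snap("scene","s6")
b=cv2.imread("pics/s6.png")[110:260,160:460]; cv2.imwrite("pics/c4.png",cv2.resize(b,None,fx=2.5,fy=2.5))
```

```text
off 21.77 [ 0.4532 -0.155   0.256 ] [-1.  -0.3 -0.4] 0.0397 0.0
```

View pics/c4.png

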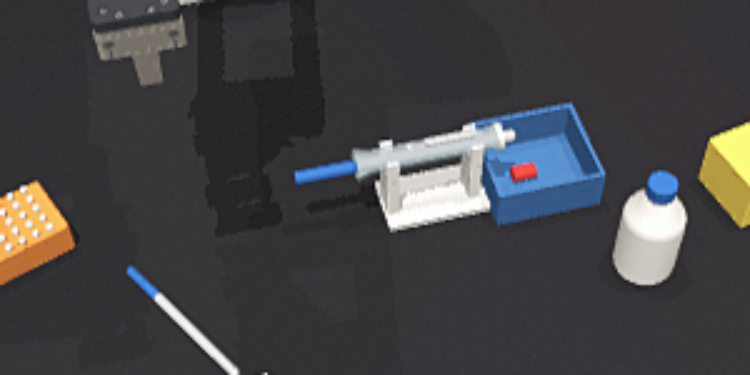

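The rod lies in the tube with its tip out at crop pixel (508,134). The stopper is in the tray at (523,171), and the bystanders look untouched.

```bash
python3 -c "
from cell import ctrl
print(ctrl.close_job())"
```

```text
the job is handed in; nothing more can be done
None
```

The job is handed in at about 22 s: the stopper is in the blue tray, the rod is left lying in the tube with its tip showing past the outlet, and the bottle, glove box and tip rack look undisturbed.

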